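# Weigh a bangle casting on the spring balance

### The job

Weigh the brass bangle casting: hang it by its ring on the hook of the spring balance, slowly easing its weight onto the spring with your hand so that the pointer never jerks or bounces, then let go and leave it hanging free and still so that the pointer can be read. Leave the silver casting, the file, the mallet and the bowl where they are.

Things in the scene. Friction and masses are not known exactly. Their poses are not given: they have to be found in the camera images.
- brass: The brass-yellow casting to weigh, 157 mm tall, upright on a firebrick: a bangle blank still on its sprue. From the foot up: conical pouring button (50 mm across, 17 high), square 14 mm sprue up to 90 mm, then the upright ring (outside 69 mm, hole 51, round 9 mm bar). Weight unknown, 180 to 510 g. Origin: centre of the foot; z up to the ring; x square to the ring's plane; y in it. Both faces alike.
- brass_sprue (a point): Where to hold the brass casting: on the axis of its square sprue (flats square to x and y), 52 mm above the foot, close to the centre of mass. Same axes. The ring stands over it, so the sprue is taken with the gripper leaning about 40 degrees, coming from above one face of the ring (along +x or -x) and closing along y.
- brass_ring (a point): Centre of the brass casting's ring, 71 mm above point brass_sprue along z, same axes. The ring's hole looks along x. The middle of its top bar is 30 mm above this point, the bar's underside, which sits on the hook, 25.5 mm.
- silver_sprue (a point): The silver-grey casting: the same shape and size as the brass one, standing on the other brick; point on its sprue 52 mm above the foot, same axes. Not to be moved.
- hook (a point): Steel hook of the balance (6 mm wire), an open J in its x-z plane. Origin: lowest point of its inside, where the ring's bar sits, 335 mm above the bench when empty; z up. The mouth opens to -x, to the robot; the back is at x = +13 mm. A 9 mm bar goes over the tip with its middle 33 to 38 mm above the origin, in to x = -6 mm, then down to x = 0. The hook moves only up and down, with the pointer.
- pointer (a joint): Travel of the balance's red pointer and hook, m: 0 empty, grows downwards with load, end stop at 0.110. 6 g of load stretch the spring 1 mm (59 N/m). Lightly damped: a weight let go before the spring carries it all, or pressed down past that, bounces.
- stand: Retort stand holding the balance, fixed. Origin on the bench straight below the hook; axes as the hook's. Grey foot plate 240 x 150 x 16 mm from x = -60 to +180 mm; 16 mm post at x = +150 mm, 616 mm tall; clamp rod at 520 mm height.
- board: Wooden soldering board 270 (x) x 400 (y) x 35 mm with a white sheet (4 mm), and on it two cream firebricks side by side, together 230 (x) x 230 (y) x 64 mm, centred at y = +35 mm, on which the castings stand, one on each; the bricks' top is 103 mm above the bench. Origin: centre of the board's underside. Fixed.
- file: Flat file with red handle, 250 mm long, 16 mm high, lying along x on the board beside the bricks (at y about -138 mm). Leave alone.
- mallet: Rawhide mallet lying on the bench: cream head 95 mm long, 44 mm across, wooden handle, 265 mm overall along x. Leave alone.
- bowl: Small white bowl, 84 mm across, 42 mm high, on the bench; origin under its centre. Leave alone.
- silver: The silver-grey casting as a whole; origin at the centre of its foot. Not to be moved.
- hook_tip (a point): End of the hook's tip: 21 mm out along the hook's -x and 25 mm above its origin. The tip points up and slightly outwards.
- balance (a point): Centre of the underside of the white balance body, 58 mm above the empty hook's origin, straight over it. The body is 18 mm thick (x), 46 mm wide (y), 220 mm tall, and leaves no room for a gripper above the hook. Axes as the hook's. Fixed.

How it is judged (in metres and radians):
On the way, in this order (a step that is already met when the one before it is completed fails the run):
1. the brass casting is lifted off the board (height (world z) of brass_sprue above 0.19 m), for 0.1 s.
2. the brass casting hangs by its ring on the hook, out of the hand (contact force between the fingers and brass below 0.05 N and z of brass_ring in the frame of hook between -0.032 and -0.018 m and horizontal distance between brass_ring and hook below 0.015 m and value of joint pointer above 0.022 m), for 0.2 s.
At the end, for the whole second after the job is handed in: The brass casting hangs still (under 20 mm/s, 0.3 rad/s) by its ring in the hook's bend (ring centre within 15 mm sideways of the hook, 18 to 32 mm below its inside), upright within 7 degrees, carried by the spring alone (pointer over 22 mm), out of the hand (all of step 2 and angle between brass's own z axis and vertical below 0.12 rad and linear speed of brass below 0.02 m/s and angular speed of brass below 0.3 rad/s and velocity of joint pointer between -0.02 and 0.02 m/s); the robot touches nothing.
It fails at once if the balance is jerked: its pointer moves faster than 0.1 m/s (velocity of joint pointer above 0.1 m/s or velocity of joint pointer below -0.1 m/s).
It fails at once if the silver casting is moved more than 20 mm or tipped (distance of silver from where it was at the start of the episode above 0.02 m or angle between silver's own z axis and vertical above 0.25 rad).
It fails at once if the file, mallet or bowl is moved more than 25 mm (distance of any of file, mallet, bowl from where it was at the start of the episode above 0.025 m).
It also fails if it takes over 67 s, if anything falls off the work surface, if the arm or the gripper's body presses on something with over 40 N, if the wrist force passes 120 N, or if a joint passes its speed limit or range.

### The arm

A 6-joint arm with a two-finger parallel gripper is mounted at the origin on the work surface. World frame = base frame: x ahead of the robot, y to its left, z up, the work surface at z = 0. Lengths are in mm, angles in rad, forces in N, time in s.
With the tool pointing down it reaches from about 350 to 975 mm from the base axis. Payload 7.1 kg.
Tool frame: the origin (TCP) lies on the centre line of the jaws, within the pads' length; the fingertips stand 11 mm ahead of it and the grasp point (between the pads) lies 8 mm behind it; z points along the fingers, y is the line along which they close (so a half turn about z gives the same grasp; the last joint's range is limited). The gripper opens to 88 mm and grips with 3 to 60 N. Pads are 20 mm wide; open, the fingers measure 115 mm over their backs; the gripper's body (75 mm by 178 mm) begins 61 mm behind the grasp point.
Start: joints at [1.219, 0.423, 1.63, -0, 1.089, -0.019], TCP at [204.15, 590.701, 233.675] pointing down, gripper open.
Joint ranges: [-3, 3], [-0.9, 2.11], [0.09, 2.58], [-1.31, 4.45], [0.11, 2.69], [-2.54, 2.54]. Speed limits (rad/s): [2.39, 2.39, 3.01, 3.14, 3.14, 3.14].

### API

Orientations are given as a 3x3 rotation matrix whose columns are the frame's x, y, z axes.
In Python, from bench import arm, solve_ik, optics gives the robot as it stands. Calls block until the motion is done:
- arm.move_pose(position, orientation): joint-space move of the TCP to a pose.
- arm.move_straight(position, rotation=None, velocity=150): straight line of the TCP; rotation=None keeps the orientation; velocity is the mean speed in mm/s.
- arm.goto_joints(angles): joint-space move.
- arm.grip(opening, force=None): opening from 0.0 (shut) to 1.0 (fully open); force is the grip in N (None keeps the last); returns when the fingers have stopped.
- arm.sleep(seconds).
- solve_ik(position, orientation): joint angles nearest the present ones, or None.
- optics.read_camera(name): name is "side" or "top"; returns a dict with "image" (400x640x3 uint8, blue, green, red), "range_z" (400x640 float32, mm along the optical axis (not along the pixel's ray), 0 where there is no reading), "fov_y" (degrees; the focal length in pixels is half the picture's height over the tangent of half this angle, whatever the lens; pixels are square), "cx", "cy" (the principal point, pixels), "D" ([k1, k2, p1, p2, k3] as OpenCV has them; the pictures are not rectified), "pose" (4x4, takes a point from camera to world coordinates). Camera axes: x right, y down, z forward; pixel columns grow to the right and rows downward; lengths in mm; the calibration is good to about 2 mm. A picture is of the moment at which its call begins.
A pose or a line that the arm cannot do raises arm.PlanningError and nothing moves.
- arm.finish_job(): hands the job in; it is judged then, once.
Readings, each from a call of its own:
- arm.current_clock(): time.
- arm.current_q(): joint angles.
- arm.current_qd(): joint speeds.
- arm.current_joint_efforts(): joint torques, N m.
- arm.current_eef_pos(): TCP position.
- arm.current_tool_rot(): TCP orientation.
- arm.current_force(): force on the tool from outside, world axes, zero at the start.
- arm.current_wrist_torque(): the same for the moment, N m.
- arm.current_finger_gap(): opening from 0.0 (shut) to 1.0 (fully open).
- arm.current_grasp_force(): force on a finger pad.
Only numpy, scipy, OpenCV 4.12 (cv2) and the standard library are available. Lean on these libraries where they do the work, as an engineer would, in place of code of your own. Each camera call takes 0.05 s, during which the arm holds its last target. There are 200 camera calls.

## Working session

There is one attempt and no reset: what is moved stays moved. The work goes in short steps, each a Python script; the robot and the scene stay as the last script left them, time stands still between calls to the robot, and variables do not carry over. Pictures are saved under pics/ and viewed, at most 10 in all, crops included, and the job is handed in when it is done.

```bash
mkdir -p pics; ls
python3 - <<'E'
from bench import arm, optics
import cv2,numpy as np
for n in("side","top"):
    d=optics.read_camera(n); cv2.imwrite(f"pics/{n}0.png",d["image"]); np.savez(f"{n}0.npz",**d)
    print(n,d["fov_y"],d["cx"],d["cy"],d["D"],np.round(d["pose"],3).tolist(),(d["range_z"]>0).mean())
print(arm.current_clock())
E
```

```text
pics
side 44.28202612632634 318.35011758692264 198.80390401578796 [-0.12172356  0.          0.          0.          0.        ] [[0.975, -0.128, 0.181, 290.019], [-0.221, -0.637, 0.739, -1014.573], [0.021, -0.76, -0.649, 1077.353], [0.0, 0.0, 0.0, 1.0]] 0.99598828125
top 45.61794538580679 318.82788445712123 200.4935047002664 [-0.04969218  0.          0.          0.          0.        ] [[-0.004, -0.992, 0.123, 354.737], [-1.0, 0.004, -0.003, -45.256], [0.002, -0.123, -0.992, 1689.081], [0.0, 0.0, 0.0, 1.0]] 0.99621484375
0.1
```

View pics/side0.png

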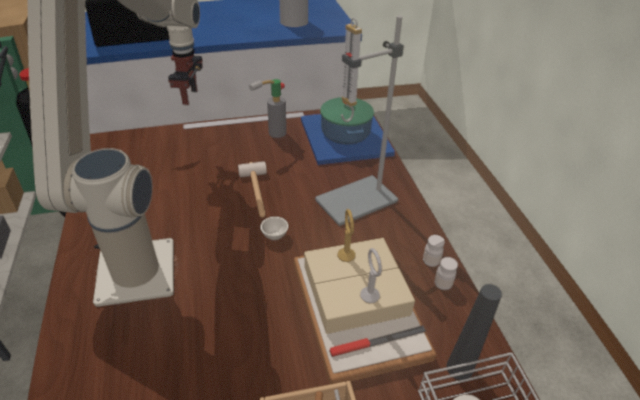

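View pics/top0.png

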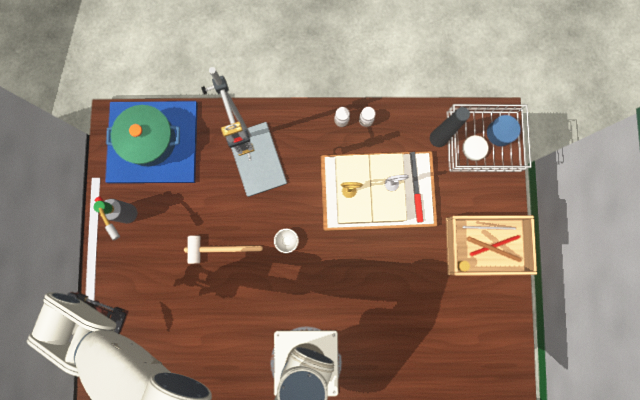

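Side view: brass casting at about (347,235), silver at (372,275), hook near (350,103) and stand plate at (356,200). Top view: castings at (348,188) and (393,183), plate at (258,160), hook near (240,148).

```bash
cat > h.py <<'E'
import numpy as np, cv2
from bench import arm, optics, solve_ik
def K(d):
    f=200/np.tan(np.radians(d["fov_y"])/2); return np.array([[f,0,float(d["cx"])],[0,f,float(d["cy"])],[0,0,1]])
def rays(d,uv):
    n=cv2.undistortPoints(np.float64(uv).reshape(-1,1,2),K(d),np.float64(d["D"])).reshape(-1,2)
    return np.c_[n,np.ones(len(n))]
def cloud(d):
    v,u=np.mgrid[:400,:640]; r=rays(d,np.c_[u.ravel(),v.ravel()])
    return ((r*d["range_z"].reshape(-1,1))@d["pose"][:3,:3].T+d["pose"][:3,3]).reshape(400,640,3)
def onplane(d,uv,z):
    r=rays(d,uv)@d["pose"][:3,:3].T; o=d["pose"][:3,3]
    return o+r*((z-o[2])/r[:,2])[:,None]
def project(d,p):
    P=np.linalg.inv(d["pose"]); r,_=cv2.Rodrigues(P[:3,:3])
    return cv2.projectPoints(np.float64(p).reshape(-1,1,3),r,P[:3,3],K(d),np.float64(d["D"]))[0].reshape(-1,2)
E
python3 - <<'E'
from h import *
for n in("side","top"):
    d=dict(np.load(n+"0.npz")); X=cloud(d); hsv=cv2.cvtColor(d["image"],cv2.COLOR_BGR2HSV)
    x0,x1,y0,y1=(300,420,200,310) if n=="side" else (320,440,150,230)
    R=np.zeros((400,640),bool); R[y0:y1,x0:x1]=1
    top=R&(abs(X[...,2]-103)<5)
    p=X[top]; print(n,"brick top",len(p),p.mean(0).round(1),cv2.minAreaRect(p[:,:2].astype(np.float32)))
    hi=R&(X[...,2]>112)&(X[...,2]<290)
    nl,lab,st,_=cv2.connectedComponentsWithStats(hi.astype(np.uint8))
    for i in range(1,nl):
        if st[i,4]<15: continue
        q=X[lab==i]; print(st[i],q.mean(0).round(1),q.min(0).round(),q.max(0).round(),"hsv",np.median(hsv[lab==i],0))
        r=q[q[:,2]>200]
        if len(r)>5:
            w,V=np.linalg.eigh(np.cov(r[:,:2].T)); print("  ring",len(r),r.mean(0).round(1),np.sqrt(w).round(1),"angle in plane deg",np.degrees(np.arctan2(V[1,1],V[0,1])).round(1))
    R[:]=0
    x0,x1,y0,y1=(310,402,170,225) if n=="side" else (220,290,115,200)
    R[y0:y1,x0:x1]=1
    s=R&(abs(X[...,2]-16)<5)&(hsv[...,1]<80)
    p=onplane(d,np.argwhere(s)[:,::-1],16); print("plate",len(p),cv2.minAreaRect(p[:,:2].astype(np.float32)))
    R[:]=0
    x0,x1,y0,y1=(330,362,20,125) if n=="side" else (215,275,95,170)
    R[y0:y1,x0:x1]=1
    for a,b in((320,385),(390,420),(420,500),(500,620)):
        m=R&(X[...,2]>a)&(X[...,2]<b)
        q=X[m]; uv=np.argwhere(m)[:,::-1]
        if len(q): print(a,b,len(q),np.median(q,0).round(1),q.min(0).round(),q.max(0).round(),uv.min(0),uv.max(0))
s=cv2.imread("pics/side0.png"); t=cv2.imread("pics/top0.png")
a=cv2.resize(s[15:130,325:410],None,fx=5,fy=5,interpolation=cv2.INTER_CUBIC)
b=cv2.resize(s[200:310,295:415],None,fx=5,fy=5,interpolation=cv2.INTER_CUBIC)
im=np.zeros((580,800,3),np.uint8); im[:575,:360]=a[:,:360]; im[:550,360:]=b[:,:440]; cv2.imwrite("pics/crop.png",im)
E
```

```text
side brick top 4900 [ 590.4 -227.6  102.5] ((594.047119140625, -221.6952362060547), (231.57247924804688, 233.64735412597656), 2.1857476234436035)
[338 209  18  50 396] [ 582.4 -153.1  177.4] [ 561. -184.  112.] [ 605. -120.  263.] hsv [ 18. 120. 132.]
  ring 161 [ 582.8 -152.5  231.8] [ 2.4 21.3] angle in plane deg 88.9
[362 248  21  52 472] [ 604.3 -297.5  182.8] [ 584. -328.  112.] [ 623. -263.  261.] hsv [ 13.  25. 144.]
  ring 206 [ 605.3 -296.7  232.5] [ 2.5 21.5] angle in plane deg 96.4
plate 1930 ((712.9412231445312, 172.06329345703125), (243.6951446533203, 155.27064514160156), 18.85478973388672)
320 385 56 [662.4 156.1 348.1] [635. 143. 330.] [675. 162. 385.] [341 105] [353 121]
390 420 132 [653.8 143.  404.8] [641. 130. 392.] [674. 174. 420.] [342  92] [356 106]
420 500 377 [654.9 143.  459.9] [642. 131. 420.] [673. 183. 500.] [343  66] [357  97]
500 620 692 [652.8 142.1 559.3] [636. 122. 500.] [687. 179. 619.] [342  22] [361  70]
top brick top 3394 [ 593.6 -223.4  103.2] ((595.7893676757812, -223.76010131835938), (230.57534790039062, 230.8459930419922), 1.9592208862304688)
[385 175  24  16 198] [ 603.9 -292.8  183.9] [ 585. -328.  112.] [ 622. -261.  266.] hsv [  9.    7.5 219.5]
  ring 101 [ 606.5 -293.   234.4] [ 2.4 18.3] angle in plane deg 95.3
[340 182  22  16 195] [ 582.1 -148.9  185.4] [ 561. -180.  112.] [ 596. -116.  264.] hsv [ 20. 144. 219.]
  ring 97 [ 584.9 -148.6  235.6] [ 2.5 18. ] angle in plane deg 88.0
plate 1731 ((715.3662719726562, 174.23562622070312), (240.69943237304688, 149.68113708496094), 18.432680130004883)
320 385 57 [794.7 195.6 348. ] [637. 147. 321.] [806. 206. 382.] [230 101] [250 160]
390 420 93 [654.8 157.3 404.8] [642. 132. 391.] [804. 202. 420.] [228  98] [253 155]
420 500 117 [655.4 158.4 448.8] [644. 134. 421.] [802. 200. 492.] [227  95] [251 152]
500 620 585 [656.8 159.9 541.2] [637. 127. 511.] [772. 197. 619.] [222  95] [249 147]
```

View pics/crop.png

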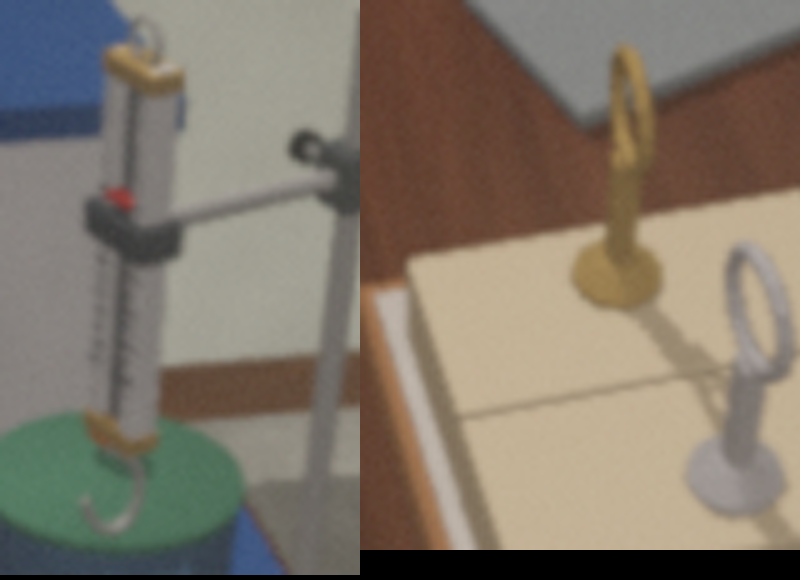

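The crop confirms the upright castings, with ring edge-on to the robot axis. It also shows the hook opening to the left, towards the robot, at about (350,110) in the full frame. The two cameras agree within 4 mm: brass is at about (584,-150) with yaw about -1.5°, and the stand's plate gives the hook at about (657,154) with yaw 18.6°. Next I check that every pose is reachable.

```bash
cat >> h.py <<'E'
B=np.array([584.5,-150,155.]); BY=np.radians(-1.5); H=np.array([657.2,154.0,335.]); HY=np.radians(18.6); LEAN=np.radians(43)
def Rz(a): c,s=np.cos(a),np.sin(a); return np.array([[c,-s,0],[s,c,0],[0,0,1.]])
def tool(yaw,flip=0,lean=LEAN):
    z=np.array([np.sin(lean),0,-np.cos(lean)]); y=np.array([0,-1. if not flip else 1.,0]); x=np.cross(y,z)
    return Rz(yaw)@np.c_[x,y,z]
def tcp(sprue,R): return sprue+8*R[:,2]
E
python3 - <<'E'
from h import *
print(arm.current_tool_rot().round(2).tolist(), arm.current_force().round(2), arm.current_finger_gap())
for f in(0,1):
    R=tool(BY,f); Q=tool(HY,f); D=lambda x,y,z:Rz(HY)@[x,y,z]
    for n,p,r in(("pre",tcp(B,R)-130*R[:,2],R),("grasp",tcp(B,R),R),("lift",tcp(B+[0,0,130],R),R),("back",tcp(B+[-120,0,130],R),R),
      ("hpre",tcp(H+D(-90,0,-66),Q),Q),("hin",tcp(H+D(-6,0,-66),Q),Q),("hlow",tcp(H+D(0,0,-97-85),Q),Q),("out",tcp(H+D(0,0,-97-40),Q)-150*Q[:,2],Q)):
        q=solve_ik(p,r); print(f,n,p.round(),None if q is None else np.round(q,2))
r=np.array([137,376,380.]); print(solve_ik(r,arm.current_tool_rot()))
E
```

```text
[[-0.95, 0.33, -0.0], [0.33, 0.95, -0.0], [0.0, -0.0, -1.0]] [ 0.25 -1.2  -0.53] 1.0021379588129051
0 pre [ 501. -148.  244.] [-0.48  0.11  2.29  1.43  0.31 -0.2 ]
0 grasp [ 590. -150.  149.] [-0.39  0.43  2.18  2.21  0.31 -0.93]
0 lift [ 590. -150.  279.] [-0.39  0.16  2.11  1.01  0.29  0.31]
0 back [ 470. -150.  279.] [-0.54 -0.02  2.31  1.13  0.38  0.08]
0 hpre [577. 127. 263.] [0.13 0.15 2.17 1.03 0.15 0.4 ]
0 hin [657. 154. 263.] [0.16 0.27 2.   0.73 0.16 0.73]
0 hlow [662. 156. 147.] [ 0.17  0.49  2.05  2.48  0.18 -1.03]
0 out [565. 123. 302.] [0.12 0.06 2.15 0.65 0.23 0.79]
1 pre [ 501. -148.  244.] None
1 grasp [ 590. -150.  149.] [-0.39  0.43  2.18  2.21  0.31  2.21]
1 lift [ 590. -150.  279.] None
1 back [ 470. -150.  279.] None
1 hpre [577. 127. 263.] None
1 hin [657. 154. 263.] [ 0.16  0.27  2.    0.73  0.16 -2.41]
1 hlow [662. 156. 147.] [0.17 0.49 2.05 2.48 0.18 2.11]
1 out [565. 123. 302.] [ 0.12  0.06  2.15  0.65  0.23 -2.35]
[ 1.19166702e+00 -8.97319828e-02  1.90949424e+00 -3.18905988e-05
  1.32313120e+00 -4.62925281e-02]
```

Run:
```python
from h import *
D=lambda x,y,z:Rz(HY)@[x,y,z]
for L in(38,43,52,56,60,64):
    R=tool(BY,0,np.radians(L)); Q=tool(HY,0,np.radians(L)); print(L)
    for n,p,r in(("pre",tcp(B,R)-130*R[:,2],R),("grasp",tcp(B,R),R),("lift",tcp(B+[0,0,130],R),R),("back",tcp(B+[-120,0,130],R),R),
      ("hpre",tcp(H+D(-90,0,-66),Q),Q),("hin",tcp(H+D(-6,0,-66),Q),Q),("h30",tcp(H+D(0,0,-97-30),Q),Q),("hlow",tcp(H+D(0,0,-97-85),Q),Q),("out",tcp(H+D(0,0,-97-40),Q)-150*Q[:,2],Q)):
        q=solve_ik(p,r); print("  ",n,p.round(),None if q is None else np.round(q,2))
```

```text
38
   pre [ 509. -148.  251.] [-0.45  0.09  2.22  0.91  0.32  0.35]
   grasp [ 589. -150.  149.] [-0.37  0.41  2.14  1.76  0.21 -0.47]
   lift [ 589. -150.  279.] [-0.37  0.16  2.06  0.64  0.36  0.68]
   back [ 469. -150.  279.] [-0.51 -0.02  2.26  0.79  0.41  0.43]
   hpre [577. 127. 263.] [0.14 0.15 2.11 0.49 0.25 0.95]
   hin [656. 154. 263.] [0.17 0.28 1.95 0.35 0.28 1.11]
   h30 [662. 156. 202.] [0.17 0.38 1.98 0.64 0.16 0.82]
   hlow [662. 156. 147.] None
   out [574. 126. 310.] [0.14 0.07 2.07 0.33 0.36 1.11]
43
   pre [ 501. -148.  244.] [-0.48  0.11  2.29  1.43  0.31 -0.2 ]
   grasp [ 590. -150.  149.] [-0.39  0.43  2.18  2.21  0.31 -0.93]
   lift [ 590. -150.  279.] [-0.39  0.16  2.11  1.01  0.29  0.31]
   back [ 470. -150.  279.] [-0.54 -0.02  2.31  1.13  0.38  0.08]
   hpre [577. 127. 263.] [0.13 0.15 2.17 1.03 0.15 0.4 ]
   hin [657. 154. 263.] [0.16 0.27 2.   0.73 0.16 0.73]
   h30 [662. 156. 202.] [ 0.17  0.39  2.03  1.71  0.11 -0.26]
   hlow [662. 156. 147.] [ 0.17  0.49  2.05  2.48  0.18 -1.03]
   out [565. 123. 302.] [0.12 0.06 2.15 0.65 0.23 0.79]
52
   pre [ 488. 
[... 1598 characters left out ...]
hlow [664. 156. 149.] [ 0.15  0.6   2.16  2.89  0.68 -1.47]
   out [541. 115. 269.] [ 0.07  0.17  2.39  2.67  0.5  -1.28]
64
   pre [ 475. -147.  208.] [-0.64  0.41  2.52  2.45  0.95 -1.42]
   grasp [ 592. -150.  151.] [-0.45  0.61  2.31  2.66  0.92 -1.46]
   lift [ 592. -150.  281.] [-0.45  0.26  2.28  2.43  0.6  -1.15]
   back [ 472. -150.  281.] [-0.66  0.13  2.49  2.22  0.73 -1.11]
   hpre [579. 128. 265.] [ 0.09  0.27  2.35  2.77  0.61 -1.37]
   hin [658. 154. 265.] [ 0.14  0.36  2.18  2.81  0.53 -1.36]
   h30 [664. 156. 204.] [ 0.14  0.51  2.18  2.88  0.67 -1.44]
   hlow [664. 156. 149.] [ 0.14  0.64  2.18  2.91  0.8  -1.49]
   out [536. 113. 260.] [ 0.06  0.24  2.43  2.75  0.67 -1.38]
```

```bash
sed -i 's/radians(43)/radians(56)/' h.py
python3 - <<'E'
from h import *
R=tool(BY)
q=np.array(solve_ik([137,376,380.],arm.current_tool_rot())); arm.goto_joints(list(q)); print(arm.current_clock())
q[0]=-0.6; arm.goto_joints(list(q)); print(arm.current_clock())
arm.move_pose([425,-150,310],R); print(arm.current_clock(),arm.current_q().round(2))
arm.move_pose(tcp(B,R)-130*R[:,2],R)
arm.sleep(.3); print(arm.current_clock(),"F0",arm.current_force().round(2),arm.current_eef_pos().round(1))
d=optics.read_camera("top"); e=optics.read_camera("side")
im=np.zeros((560,800,3),np.uint8)
for k,(g,c) in enumerate(((d,(300,130)),(e,(280,180)))):
    im[:,k*400:k*400+400]=cv2.resize(g["image"][c[1]:c[1]+140,c[0]:c[0]+100],(400,560),interpolation=cv2.INTER_CUBIC)
cv2.imwrite("pics/pre.png",im)
E
```

```text
1.1417
3.375
4.8417 [-0.73 -0.11  2.46  1.65  0.57 -0.54]
5.8083 F0 [0.08 0.29 0.35] [ 483.5 -147.7  224.4]
```

View pics/pre.png

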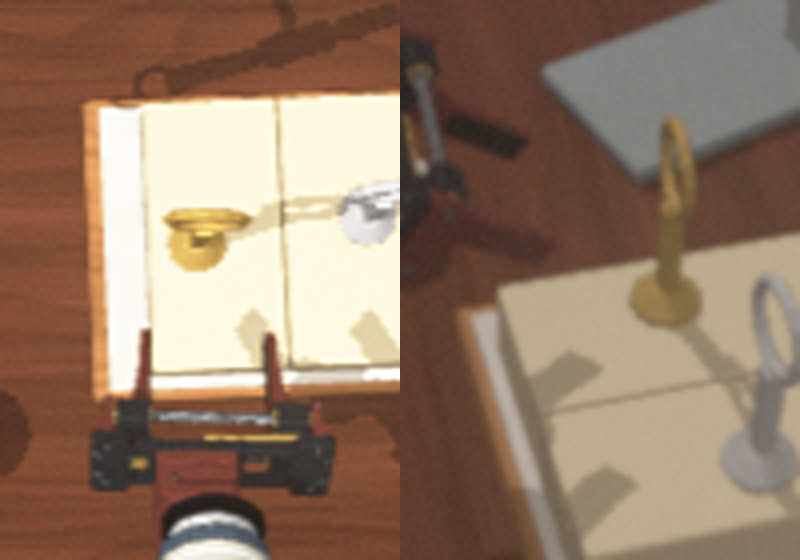

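The open fingers straddle the casting: fingers at columns 145 and 268 (centre 207), ring centre at about 206 in the crop. I'm going in to grip and lift.

Run:
```python
from h import *
R=tool(BY)
arm.move_straight(tcp(B,R),velocity=100); arm.sleep(.2)
F0=np.mean([arm.current_force() for _ in range(5)],0); print("F0",F0.round(2))
arm.grip(0.35); arm.grip(0.0,30); arm.sleep(.2)
print("gap",arm.current_finger_gap()*88,arm.current_grasp_force(),arm.current_force().round(2),arm.current_clock())
arm.move_straight(tcp(B+[0,0,130],R),velocity=90); arm.sleep(.6)
Fs=[]
for _ in range(8): Fs.append(arm.current_force()); arm.sleep(.05)
F1=np.mean(Fs,0); print("F1",F1.round(2),np.std(Fs,0).round(2),"W",(F0-F1)[2], "g",(F0-F1)[2]/9.81*1000,arm.current_clock(),arm.current_finger_gap()*88)
np.savez("w.npz",F0=F0,F1=F1)
Xs=[]
for n in("side","top"):
    d=optics.read_camera(n); np.savez(n+"1.npz",**d); cv2.imwrite(f"pics/{n}1.png",d["image"])
    p=project(d,[B+[0,0,130+71]])[0].astype(int); print(n,p)
    X=cloud(d); hsv=cv2.cvtColor(d["image"],cv2.COLOR_BGR2HSV); R0=np.zeros((400,640),bool); R0[p[1]-25:p[1]+25,p[0]-25:p[0]+25]=1
    m=R0&(X[...,2]>327)&(X[...,2]<400)&(abs(X[...,0]-B[0])<40)&(abs(X[...,1]-B[1])<60); q=X[m]
    if len(q)>5:
        w,V=np.linalg.eigh(np.cov(q.T)); print(len(q),q.mean(0).round(1),q.min(0).round(1),q.max(0).round(1),"normal",(V[:,0]*np.sign(V[0,0])).round(3),np.sqrt(w).round(1))
```

```text
F0 [0.01 0.13 0.15]
gap 13.616240189365485 29.992793798446655 [0.21 0.82 0.4 ] 9.1583
F1 [ 0.21 -0.02 -2.16] [0.35 0.76 0.42] W 2.314674233381018 g 235.95048250571028 11.75 13.761995479941245
side [352 181]
227 [ 579.6 -153.   359.2] [ 544.6 -187.1  327.7] [ 589.3 -114.4  391.3] normal [ 0.994  0.006 -0.108] [10.6 17.9 23.5]
top [354 177]
158 [ 577.8 -150.7  360.2] [ 544.5 -183.4  327.5] [ 589.2 -117.8  393.3] normal [ 0.973 -0.001 -0.23 ] [14.2 18.7 22.2]
```

Run:
```python
from h import *
for n in("side","top"):
    d=dict(np.load(n+"1.npz")); X=cloud(d); hsv=cv2.cvtColor(d["image"],cv2.COLOR_BGR2HSV)
    m=(X[...,2]>330)&(X[...,2]<400)&(abs(X[...,0]-B[0])<16)&(abs(X[...,1]-B[1])<45); q=X[m]
    w,V=np.linalg.eigh(np.cov(q.T)); print(n,len(q),q.mean(0).round(1),q.min(0).round(1),q.max(0).round(1),"normal",(V[:,0]*np.sign(V[0,0])).round(3),np.sqrt(w).round(1))
Fs=[]
for _ in range(60): Fs.append(arm.current_force()); arm.sleep(.025)
Fs=np.array(Fs); print(Fs.mean(0),Fs.std(0)/7.7, arm.current_clock(),arm.current_eef_pos())
```

```text
side 197 [ 582.8 -154.1  361.7] [ 578.1 -187.1  330.1] [ 588.7 -120.4  391.3] normal [ 1.    -0.026 -0.007] [ 2.5 18.  23.6]
top 123 [ 584.5 -150.5  364.2] [ 579.7 -183.4  330.2] [ 589.2 -117.8  393.3] normal [ 1.    -0.023  0.001] [ 2.3 18.6 22.7]
[ 0.02251054 -0.07225748 -2.19229171] [0.06835859 0.06665316 0.06483441] 13.35 [ 591.12278384 -150.17682421  280.5072438 ]
```

View pics/side1.png

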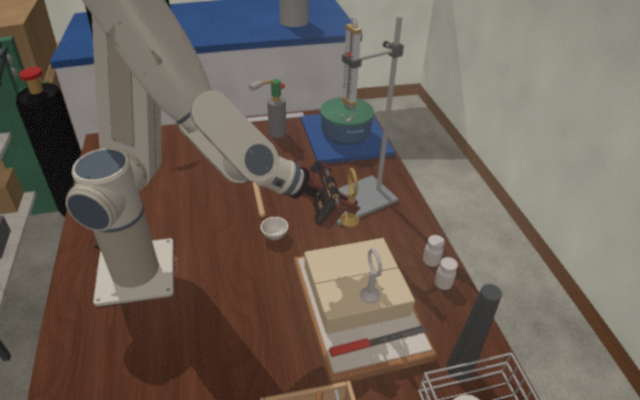

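The casting hangs square in the grip at (350,205), yaw about -1.4°, weight about 2.2 N (~225 g), so I expect about 38 mm of spring travel. Next I carry it to just in front of the hook and check.

```bash
sed -i 's/657.2,154.0,335/657.5,154.8,335/' h.py
cat >> h.py <<'E'
D=lambda x,y,z:Rz(HY)@[x,y,z]
def at(x,y,z): return tcp(H+D(x,y,z-71),tool(HY))   # TCP for ring centre at x,y,z in hook frame
def shot(tag):
    out=[]
    for n in("side","top"):
        d=optics.read_camera(n); np.savez(n+tag+".npz",**d); out.append(d)
    return out
E
python3 - <<'E'
from h import *
R=tool(BY)
arm.move_straight(tcp(B+[-110,0,130],R),velocity=150)
arm.move_pose(at(-110,0,5.5),tool(HY))
arm.move_straight(at(-60,0,5.5),velocity=80); arm.sleep(.3)
print(arm.current_clock(),arm.current_q().round(2),(arm.current_eef_pos()-at(-60,0,5.5)).round(2))
im=np.zeros((560,800,3),np.uint8)
for k,d in enumerate(shot("2")):
    pts=project(d,[H,H+D(-60,0,5.5),H+D(-21,0,25)]); print(pts.round(1).tolist())
    c=pts[:2].mean(0).astype(int)-[50,70]; c=np.maximum(c,0)
    im[:,k*400:k*400+400]=cv2.resize(d["image"][c[1]:c[1]+140,c[0]:c[0]+100],(400,560),interpolation=cv2.INTER_CUBIC); print(c)
    X=cloud(d); L=(X-H)@Rz(HY)
    m=(L[...,2]>-22)&(L[...,2]<45)&(abs(L[...,0]+60)<14)&(abs(L[...,1])<50); q=L[m]; print("ring local",len(q),q.mean(0).round(1),q.min(0).round(1),q.max(0).round(1))
    m=(L[...,2]>-6)&(L[...,2]<50)&(L[...,0]>-30)&(L[...,0]<30)&(abs(L[...,1])<30); q=L[m]; print("hook local",len(q),q.mean(0).round(1),q.min(0).round(1),q.max(0).round(1))
    m=(L[...,2]>70)&(L[...,2]<160)&(abs(L[...,0])<30)&(abs(L[...,1])<40); q=L[m]; print("body local",len(q),q.mean(0).round(1),np.percentile(q,3,0).round(1),np.percentile(q,97,0).round(1))
cv2.imwrite("pics/hpre.png",im)
E
```

```text
16.4 [ 0.13  0.24  2.23  2.62  0.34 -1.19] [-0.24 -0.06  0.05]
[[347.7, 120.0], [330.2, 123.8], [342.0, 114.3]]
[288  51]
ring local 152 [-62.4  -3.1  10. ] [-68.3 -33.6 -21.6] [-54.9  30.3  39.7]
hook local 57 [ 0.7 -0.5 15.7] [-24.6  -5.7  -5.3] [17.4  4.6 49.5]
body local 423 [ -3.   -3.8 115.2] [ -9.4 -22.5  72.3] [  7.5  22.1 156.4]
[[248.5, 154.8], [254.5, 173.7], [249.5, 159.7]]
[201  94]
ring local 132 [-60.3  -1.7  13.1] [-64.6 -34.8 -21. ] [-53.7  30.8  42.1]
hook local 16 [-5.5  0.5  6.7] [-21.3  -1.9  -3.5] [ 5.1  3.4 28.7]
body local 142 [ -4.2  -1.6 106.3] [ -8.  -21.2  71.3] [  2.   19.5 150.4]
```

View pics/hpre.png

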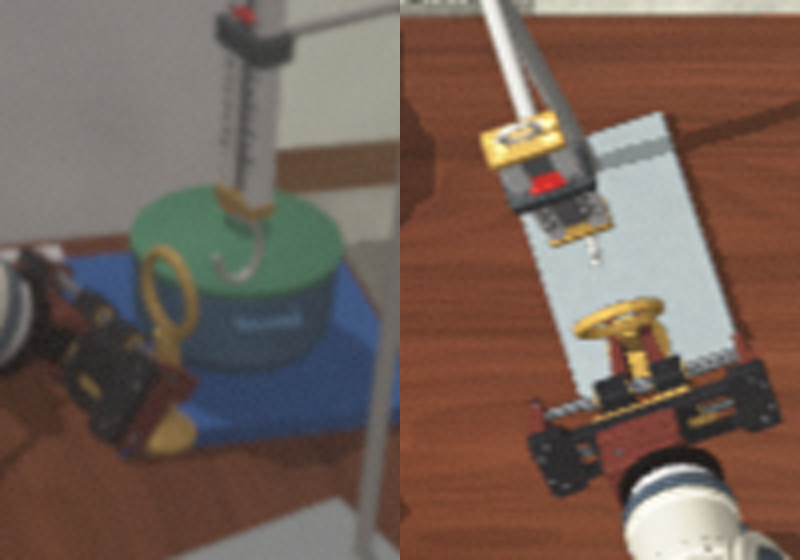

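The cropped views show the ring in front of the hook mouth and aligned with it: ring offset about -1.8 mm in y, hook tip at x ≈ -24 mm, back at +17 mm including the wire, heights as expected. I'm shifting +1.5 mm in y, entering, and starting to lower.

```bash
cat >> h.py <<'E'
def force(n=16):
    F=[]
    for _ in range(n): F.append(arm.current_force()); arm.sleep(.025)
    return np.mean(F,0)
E
python3 - <<'E'
from h import *
arm.move_straight(at(-30,1.5,5.5),velocity=40)
arm.move_straight(at(-6,1.5,5.5),velocity=25); print("in",force().round(2),arm.current_clock())
arm.move_straight(at(-1,1.5,-10),velocity=30); print("down",force().round(2))
arm.move_straight(at(0,1.5,-22),velocity=20); print("pre-contact",force().round(2),arm.current_clock())
for z in(-34,-44): 
    arm.move_straight(at(0,1.5,z),velocity=12); print(z,force(24).round(2),arm.current_clock())
for d in shot("3"):
    X=cloud(d); L=(X-H)@Rz(HY)
    m=(L[...,2]>-50)&(L[...,2]<35)&(L[...,0]>-30)&(L[...,0]<30)&(abs(L[...,1])<45); q=L[m]; print(len(q),q.mean(0).round(1),q.min(0).round(1),q.max(0).round(1))
    cv2.imwrite("pics/x%d.png"%(d["cx"]*10),d["image"])
d=dict(np.load("side3.npz")); cv2.imwrite("pics/h3.png",cv2.resize(d["image"][50:170,290:400],(550,600),interpolation=cv2.INTER_CUBIC))
E
```

```text
in [-0.09 -0.01 -2.14] 18.9083
down [ 0.   -0.01 -2.32]
pre-contact [ 0.21 -0.01 -2.05] 21.15
-34 [ 0.12  0.07 -1.74] 22.9
-44 [ 0.06 -0.22 -1.15] 24.4833
133 [ -1.   -4.4 -15.7] [-24.  -34.5 -49.7] [19.  32.1 33.1]
90 [ -0.8  -0.6 -19.1] [-20.1 -33.4 -49.3] [12.5 33.5  5.4]
```

View pics/h3.png

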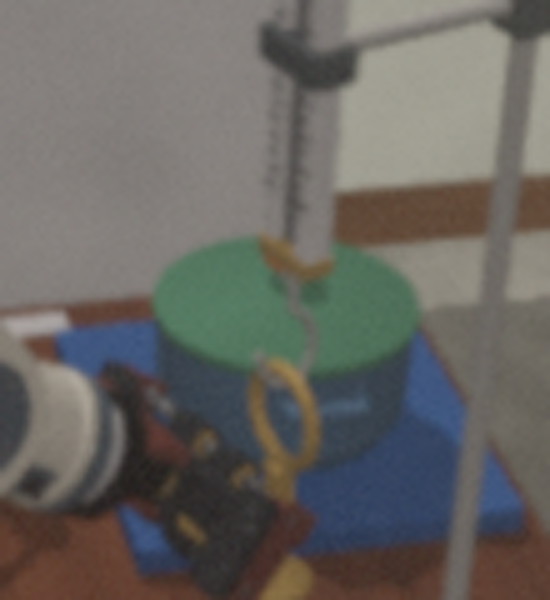

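The ring hangs in the hook's bend (hook at about (290,365) in the crop) and the spring is stretching. The force falls at 59 N/m as expected. I continue to full load.

Run:
```python
from h import *
est=[]
for z in(-53,-60): 
    arm.move_straight(at(0,1.5,z),velocity=10); f=force(50); est.append(z+f[2]/.059); print(z,f.round(2),est[-1],arm.current_clock())
zf=np.mean(est+[-62.8]); print("zf",zf)
arm.move_straight(at(0,1.5,zf),velocity=8); f=force(50); print(f.round(2),arm.current_clock())
```

```text
-53 [ 0.13 -0.   -0.56] -62.54402121779311 26.8833
-60 [ 0.14 -0.09 -0.16] -62.762505866827524 28.9833
zf -62.70217569487354
[ 0.03 -0.16 -0.1 ] 30.725
```

Run:
```python
from h import *
arm.grip(0.0,3); arm.sleep(.2)
for g in(.2,.3,.5,.8): arm.grip(g)
arm.sleep(1.5); print(arm.current_clock(),arm.current_grasp_force(),force().round(2))
R=tool(HY); p=arm.current_eef_pos()
arm.move_straight(p-60*R[:,2],velocity=40); arm.move_straight(p-170*R[:,2],velocity=100); arm.sleep(4); print(arm.current_clock())
for k in(4,5):
    for d in shot(str(k)):
        X=cloud(d); L=(X-H)@Rz(HY)
        m=(L[...,2]>-85)&(L[...,2]<-25)&(L[...,0]>-40)&(L[...,0]<40)&(abs(L[...,1])<45); q=L[m]; print(len(q),q.mean(0).round(1),q.min(0).round(1),q.max(0).round(1))
    arm.sleep(.35)
d=dict(np.load("side5.npz")); cv2.imwrite("pics/h5.png",cv2.resize(d["image"][40:180,270:400],(650,600),interpolation=cv2.INTER_CUBIC))
print(arm.current_clock())
```

```text
34.4333 0.0 [-0.2   0.21 -0.08]
41.7333
139 [ -1.5  -2.2 -53.2] [-18.7 -31.9 -84.6] [ 16.6  35.2 -27. ]
112 [ -0.3  -0.  -48.1] [-13.8 -33.4 -84.8] [ 13.9  33.2 -26. ]
139 [ -1.4  -2.  -52.4] [-18.5 -32.8 -84.8] [ 20.1  36.4 -25.4]
113 [ -0.3  -0.1 -48.5] [-13.1 -33.5 -84.7] [ 12.7  33.2 -25.5]
42.6333
```

View pics/h5.png

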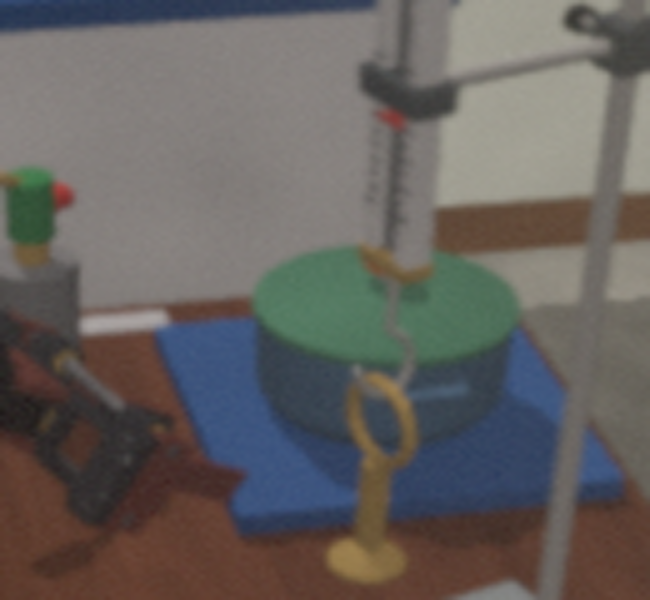

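The casting hangs freely and upright on the hook (ring at (380,420), foot at (367,560)), with the gripper clear at the left. I wait for any swing to die out, check stillness, and hand in.

Run:
```python
from h import *
arm.sleep(11)
for k in range(5):
    d=optics.read_camera("side"); X=cloud(d); L=(X-H)@Rz(HY); s=(L[...,0]>-45)&(L[...,0]<45)&(abs(L[...,1])<45)
    r=L[s&(L[...,2]>-98)&(L[...,2]<-28)]; f=L[s&(L[...,2]>-190)&(L[...,2]<-172)]
    print(r.mean(0).round(1),f.mean(0).round(1)); arm.sleep(.13)
print(arm.current_clock(),arm.current_force().round(2)); print(arm.finish_job())
```

```text
[ -1.8  -0.9 -59.9] [  -8.9   -6.9 -177.7]
[ -2.1  -1.3 -59.6] [ -10.    -7.1 -177.7]
[ -1.9  -1.8 -59.2] [  -9.2   -6.7 -177.6]
[ -1.8  -1.1 -60.1] [  -9.2   -7.2 -178. ]
[ -1.5  -1.  -60.1] [  -9.4   -8.  -177.9]
54.55 [-0.46  0.12 -0.76]
the job is handed in; nothing more can be done
None
```

The brass casting hangs free, upright and still on the balance hook. It weighs about 225 g (about 37 mm of pointer travel, estimated from the wrist force, not read off the scale). I handed the job in at 54.6 s; no verdict came back.

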